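# Hang an airbox cover, line up its quarter-turn fastener and hold it shut

## Robot

A 7-joint arm with a two-finger parallel gripper is mounted at the origin on the work surface. World frame = base frame: x ahead of the robot, y to its left, z up, the work surface at z = 0. Lengths are in m, angles in rad, forces in N, time in s.
With the tool pointing down it reaches from about 0.4 to 0.85 m from the base axis. Payload 10.4 kg.
Tool frame: the origin (TCP) lies at the centre of the arm's flange, where the gripper is bolted on; the fingertips stand 182 mm ahead of it and the grasp point (between the pads) lies r.grasp_offset ahead of it (r.grasp_offset is the distance from the TCP to the grasp point, in m); z points along the fingers, y is the line along which they close (so a half turn about z gives the same grasp; the last joint's range is limited). The gripper opens to 87 mm and grips with 3 to 60 N. Pads are 19 mm wide; open, the fingers measure 117 mm over their backs; the gripper's body (75 mm by 190 mm) begins 51 mm behind the grasp point.
Start: joints at [1.172, 0.332, -0.065, 1.46, 0.022, 1.35, -0.088], TCP at [0.229, -0.581, 0.405] pointing down, gripper open.
Joint ranges: [-2.6, 2.6], [-0.5, 2.12], [-1.47, 1.34], [0.16, 2.42], [-1.27, 4.41], [0.06, 2.06], [-2.6, 2.6]. Speed limits (rad/s): [2.22, 2.22, 2.79, 2.79, 3.14, 3.14, 3.14].

## Interface

Orientations are given as a unit quaternion [x, y, z, w].
In Python, from bench import status, vision, job, spotter, r gives the robot as it stands. The module is installed in compiled form; this text tells all that it offers.
- The arm moves only by the tool play_rows, never from a script. Its argument "series" is a list of rows, each a list of 6 numbers: the shift along the tool's x, y, z each as a share of 150 mm, from -1 to 1, then the turn, a rotation vector about the tool's x, y, z each as a share of 30 degrees, from -1 to 1. In form: [[x, y, z, ax, ay, az], ...]. A call has 1 to 5 rows; each row is the pose to reach, as a shift and turn from the pose commanded when the call began, along the tool's axes at that moment; what a row does not reach only later rows make up. A row lasts 1/10 s, in which the tool goes at most 50 mm and 8.59 degrees, less where a joint would pass 70% of its speed; a pose out of reach is approached as far as the arm can. A call with a number of a shift or a turn outside -1 to 1 is refused whole. A call with a gripper value outside its range is refused whole. "fingers" is the opening, from -1 (shut) to 1 (fully open), set as the call begins (left out, the last holds). The fingers move at their own pace and stop on an object; "squeeze" is the grip in N (left out, the last holds). Time passes only in rows, so rows that repeat a pose let the fingers close. It gives the time, the measured TCP pose, the force, the opening and the grip force at its end, in the units of the state.
- status.read_state(): the state, without advancing time (a new reading comes with each control period).
- vision.camera(name): name is "scene" or "top"; returns the picture (480x640x3 uint8, blue, green, red); there is no depth.
- vision.calibration(name): a dict with "fx", "fy", "cx", "cy" (pixels), "rvec" (rotation vector, rad) and "tvec" (3), from world to camera coordinates, as OpenCV has them. Camera axes: x right, y down, z forward; pixel columns grow to the right and rows downward; lengths in m; the calibration is good to about 2 mm. A picture is of the moment at which its call begins. calibration takes no time and is no camera call.
- job.close_job(): hands the job in; it is judged then, once.
Trained networks look in the newest picture that a camera, given by its name, has taken for a name from the list of things; names that differ only in an ending like _2 or _b are one class to them, and where a whole thing is asked for, a point or a joint stands for the part that bears it (a point fixed in the world has none). Each returns a list of dicts, best first, with "conf" (0 to 1); they miss things now and then, are a little off and sometimes report something else, mostly with a low value. They report only what shows in the picture. A call takes as long as a camera call. They do not tell look-alikes from the thing itself.
- spotter.boxes_of(camera, name): "point" ([x, y, z] in m, in world coordinates, good to about 4 mm: the middle of the surface that is visible of it).
- spotter.regions_of(camera, name): "pixels" (480x640 bool, what is visible of it).
The state is a dict: "time": time; "joint_positions": joint angles; "joint_vel": joint speeds; "joint_torque": joint torques, N m; "ee_pos": TCP position; "eef_rot": TCP orientation; "ft_force": force on the tool from outside, world axes, zero at the start; "torque": the same for the moment, N m; "width": finger opening in m; "grip_force": force on a finger pad.
Only numpy, scipy, OpenCV 4.12 (cv2) and the standard library are available. Lean on these libraries where they do the work, as an engineer would, in place of code of your own. Each camera call takes 0.05 s, during which the arm holds its last target. There are 200 camera calls.

## Task

Close the airbox on the bench: hang the loose cover by its round eye on the housing's post, with its slotted keyhole down over the winged fastener, and let go; only then turn the fastener until its slot and lugs line up with the long slot of the keyhole. Then press the cover down against the springy seal until it sits flush on the housing rim all round, and finish while still holding it pressed there: do not let go. Leave the other things on the bench where they are.

Things in the scene. Friction and masses are not known exactly. Their poses are not given: they have to be found in the camera images.
- housing: Fixed black open-topped box, 220 (own x) by 120 (own y) by 46 mm high; origin: centre of its underside, on the bench. Its rim (top of the 14 mm walls, 46 mm above the bench) is the frame the cover must sit on. Post at own x = -80 mm, y = 0; winged fastener at own x = +58 mm, y = 0. The fitted cover's axes agree with the housing's, its origin over the housing's.
- post_rim (a point): Point on the axis of the housing's steel post, at rim height (46 mm above the bench). The post is 14 mm thick, its tapered tip 80 mm above the bench.
- seal (a joint): How far the rubber ring seal just inside the rim (182 by 82 mm) is pressed down, m. At 0 it stands 6 mm proud of the rim and it springs straight up. It carries the cover's weight without giving; 5 to 10 N of push on the cover brings the cover down to the rim (0.006).
- fastener_top (a point): Top centre of the fastener's steel wing, on its vertical turning axis, 101 mm above the bench; own y runs along the wing, as does a line cut in its top. The wing is 26 mm long, 12 mm thick (grip across this), 71 to 101 mm above the bench. Below it a round collar 29 mm wide (18 at its top), then two lugs: a round bar 50 mm long, 8 mm thick, parallel to the wing, 52 to 60 mm above the bench.
- fastener (a joint): Angle of the fastener, growing clockwise seen from above, 0 to 2.6 rad. 0: wing and lugs along the housing's y (crosswise); 1.571: along the housing's x, lined up with the long slot of the fitted cover. No stop or click there; light friction (0.06 N m) keeps it where it is left. Starts between 0.2 and 0.9.
- cover: Loose bare aluminium plate 210 (own x) by 110 (own y) by 5 mm, 0.17 to 0.33 kg, flat on the bench, rib up; origin: centre of its underside. Round eye 22 mm wide at own x = -80 mm, keyhole at x = +58 mm. Over a crosswise fastener it rests on the lugs, 14 mm above the rim there, and on the seal at the other end; lined up, it drops to the seal; pressed home it is on the rim, below the lugs.
- cover_rib (a point): Top centre of the cover's upright grip rib: 44 mm long (cover's x), 14 mm thick (cover's y, pinch across this), standing 26 mm above the plate's top; at own x = -20 mm, y = 0, 31 mm above the cover's underside. A good place to carry and to press the cover.
- cover_eye (a point): Centre of the cover's 22 mm eye, in the plane of its underside.
- cover_key (a point): Centre of the cover's keyhole, in the plane of its underside: a round hole 34 mm wide joined with a slot 58 mm long (cover's x) and 18 mm wide (cover's y). The wing and collar pass the round hole at any angle, the lugs pass only within about 0.2 rad of the slot.
- can: Bystander: black can 62 mm wide, 85 mm high, standing; origin at its base.
- screwdriver: Bystander: screwdriver lying on the bench.
- bearing: Bystander: steel bearing ring 52 mm wide, 15 mm high, lying flat; origin at its base.
- jar: Bystander: glass jar 52 mm wide, 70 mm high, standing; origin at its base.
Things that resemble listed ones, but are neither listed nor needed, are in the scene too. Of the things that look like the cover, take the one that is farthest from the robot's base at the start.

How it is judged:
On the way, in this order (a step that is already met when the one before it is completed fails the run):
1. the cover hangs with its eye on the post and its keyhole over the fastener, let go of (horizontal distance between cover_eye and post_rim below 0.008 m and horizontal distance between cover_key and fastener_top below 0.012 m and z of cover_eye in the frame of housing below 0.061 m and z of cover_key in the frame of housing below 0.066 m and contact force between the fingers and cover below 0.2 N), for 0.2 s.
2. the fastener is turned until its slot and lugs line up with the cover's slot (horizontal distance between cover_eye and post_rim below 0.008 m and horizontal distance between cover_key and fastener_top below 0.012 m and value of joint fastener between 1.2708 and 1.8708 rad), for 0.2 s.
At the end, for the whole second after the job is handed in: The fingers still press the cover (over 3 N) and it is still; its eye is round the post (within 8 mm) and its keyhole round the fastener (within 12 mm), the fastener within 0.3 rad of lined up, and the cover's underside within 2.5 mm of the rim at both ends, level within 0.04 rad (all of step 2 and z of cover_eye in the frame of housing between 0.042 and 0.0485 m and z of cover_key in the frame of housing between 0.042 and 0.0485 m and angle between cover's own z axis and vertical below 0.04 rad and contact force between the fingers and cover above 3 N and linear speed of cover below 0.02 m/s); the arm keeps its last pose, push and grip.
It fails at once if a bystander is moved more than 30 mm (distance of any of can, screwdriver, bearing, jar from where it was at the start of the episode above 0.03 m).
It also fails if it takes over 69 s, if anything falls off the work surface, if the arm or the gripper's body presses on something with over 40 N, if the wrist force passes 120 N, or if a joint passes its speed limit or range.

## Working session

There is one attempt and no reset: what is moved stays moved. The work goes in short steps, Python scripts to look and compute and a tool call to move; the robot and the scene stay as the last step left them, time stands still between calls to the robot, and variables do not carry over. Pictures are saved under pics/ and viewed, at most 10 in all, crops included, and the job is handed in when it is done.

Besides the shell and the picture viewer there is one more tool, called after "Request:" by a JSON object that holds its "op" and its "data". play_rows: Moves the arm, as the interface text tells. Shift numbers are shares of 150 mm and turn numbers shares of 30 degrees, none past 1 either way. Its arguments: {"type":"object","properties":{"series":{"type":"array","items":{"type":"array","items":{"type":"number"}}},"fingers":{"type":"number"},"squeeze":{"type":"number"}},"required":["series"]}

```bash
mkdir -p pics && python3 - <<'E'
from bench import status, vision, r
import cv2,numpy as np
for n in("scene","top"):
    im=vision.camera(n); cv2.imwrite(f"pics/{n}0.png",im); c=vision.calibration(n)
    R=cv2.Rodrigues(np.array(c["rvec"]))[0]; print(n,c,"campos",-R.T@np.array(c["tvec"]).ravel())
print(status.read_state(), r.grasp_offset)
E
```

```text
scene {'fx': 448.99236059666174, 'fy': 448.99236059666174, 'cx': 319.4835129439498, 'cy': 233.10597829875815, 'rvec': array([ 1.88207985,  1.96460859, -0.56321812]), 'tvec': array([ 0.03215797, -0.41724097,  1.38288567])} campos [1.07301149 0.0321702  0.96701001]
top {'fx': 451.3939294114659, 'fy': 451.3939294114659, 'cx': 315.8236053982296, 'cy': 241.6326847660173, 'rvec': array([ 2.1251017 , -2.13407186,  0.22004987]), 'tvec': array([-0.00796163,  0.51208619,  1.34171837])} campos [0.2505199  0.01360797 1.41405744]
{'time': 0.1, 'joint_positions': array([ 1.17237853,  0.33280074, -0.06475344,  1.46083977,  0.02161942,
        1.349876  , -0.08849616]), 'joint_vel': array([ 6.15054961e-04, -4.06544145e-04, -1.14458415e-03, -9.31194968e-04,
        5.45963989e-04, -7.27967717e-05,  1.49517213e-03]), 'joint_torque': array([ 2.54429353e-03, -6.24549580e+01,  2.53846723e-02, -3.90717030e+01,
       -6.13815011e-02,  3.66809475e-02,  6.45781711e-05]), 'ee_pos': array([ 0.22938716, -0.5812672 ,  0.40404683]), 'eef_rot': array([ 9.82389589e-01,  1.86843033e-01, -1.41782636e-04, -5.97033089e-04]), 'ft_force': array([ 0.28141814, -0.27791826,  0.14251915]), 'torque': array([ 0.0322863 , -0.00855845, -0.0375766 ]), 'grip_force': 0.0, 'width': 0.0868369968044911} 0.1635
```

View pics/scene0.png

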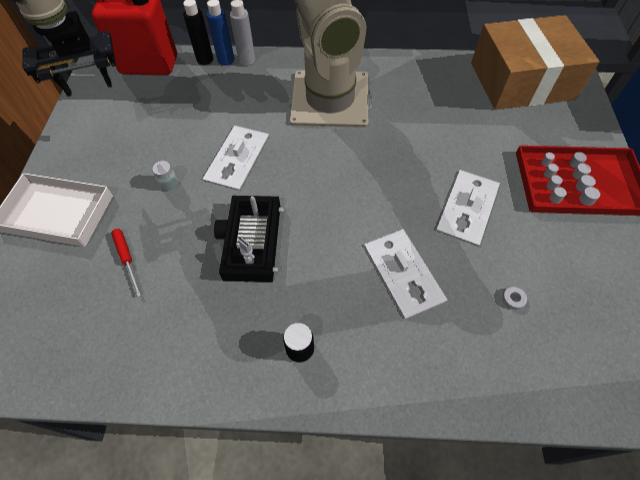

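View pics/top0.png

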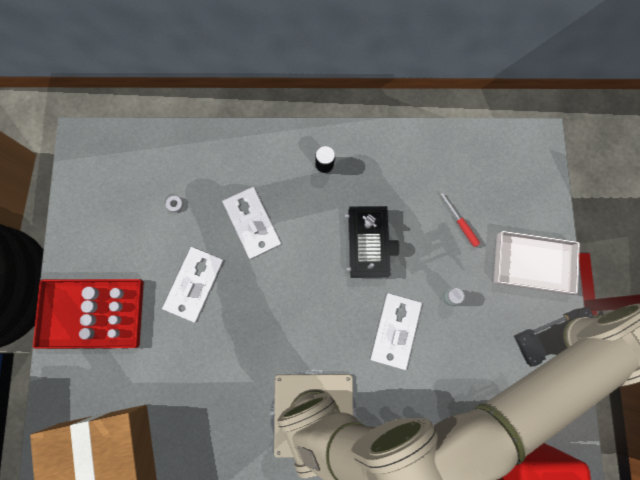

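Cover look-alikes in the top view: A (251,222), B (193,284), C (397,331). The base is at about (315,415), so A is farthest at about 203 px, against 179 for B and 117 for C. I'll confirm with measurements and an enlarged crop.

```bash
cat > h.py <<'E'
from bench import status, vision, job, spotter, r
import cv2,numpy as np
from scipy.optimize import least_squares
from scipy.spatial.transform import Rotation as Rn
C={n:vision.calibration(n) for n in("scene","top")}
def K(n): c=C[n]; return np.array([[c["fx"],0,c["cx"]],[0,c["fy"],c["cy"]],[0,0,1.]])
def proj(n,P): return cv2.projectPoints(np.float64(P).reshape(-1,3),np.float64(C[n]["rvec"]),np.float64(C[n]["tvec"]),K(n),None)[0].reshape(-1,2)
def ray(n,px,z):
    R=cv2.Rodrigues(C[n]["rvec"])[0]; o=-R.T@np.ravel(C[n]["tvec"])
    u=cv2.undistortPoints(np.float64(px).reshape(-1,1,2),K(n),None).reshape(-1,2)
    d=np.c_[u,np.ones(len(u))]@R; return o+d*((z-o[2])/d[:,2])[:,None]
def tri(a,b):
    M=[K(n)@np.c_[cv2.Rodrigues(C[n]["rvec"])[0],np.ravel(C[n]["tvec"])] for n in("scene","top")]
    X=cv2.triangulatePoints(M[0],M[1],np.float64(a).reshape(2,1),np.float64(b).reshape(2,1)).ravel(); return X[:3]/X[3]
def rot(yaw): return np.array([[np.cos(yaw),-np.sin(yaw)],[np.sin(yaw),np.cos(yaw)]])
def place(p,L):  # p=x,y,yaw ; L local pts
    L=np.float64(L).reshape(-1,3); return np.c_[L[:,:2]@rot(p[2]).T+p[:2],L[:,2]]
E
python3 - <<'E'
from h import *
ims={n:vision.camera(n) for n in C}
np.savez("im0.npz",**ims)
for n in C:
    for th in("cover","housing","cover_rib","fastener_top","post_rim","can","jar","bearing"):
        print(n,th,[(np.round(d["point"],3).tolist(),round(d["conf"],2)) for d in spotter.boxes_of(n,th)])
    for th in("cover","housing"):
        for d in spotter.regions_of(n,th):
            m=d["pixels"].astype(np.uint8); q=max(cv2.findContours(m,0,2)[0],key=cv2.contourArea)
            z=.005 if th=="cover" else .046
            rc=cv2.boxPoints(cv2.minAreaRect(q)); print(n,th,round(d["conf"],2),rc.round(0).tolist(),ray(n,rc,z)[:,:2].round(3).tolist())
def crop(n,x,y,w,h,k): return cv2.resize(ims[n][y:y+h,x:x+w],(w*k,h*k),interpolation=cv2.INTER_CUBIC)
a=np.hstack([crop("top",215,180,80,80,5),crop("top",335,195,80,80,5)][:2])
cv2.imwrite("pics/c1.png",a)
b=np.hstack([crop("scene",355,220,100,100,4),crop("scene",205,190,100,100,4)])
cv2.imwrite("pics/c2.png",b)
E
```

```text
scene cover [([0.395, 0.374, 0.006], 0.95), ([0.592, 0.196, 0.004], 0.72), ([0.246, -0.25, 0.0], 0.58)]
scene housing [([0.522, -0.172, 0.041], 0.67)]
scene cover_rib [([0.246, -0.247, 0.008], 0.88), ([0.399, 0.377, 0.009], 0.73), ([0.587, 0.194, 0.006], 0.71)]
scene fastener_top [([0.581, -0.17, 0.076], 0.66)]
scene post_rim [([0.528, -0.176, 0.038], 0.84)]
scene can [([0.798, -0.035, 0.086], 0.95), ([0.587, 0.192, 0.008], 0.44)]
scene jar [([0.359, -0.419, 0.05], 0.74)]
scene bearing [([0.656, 0.448, 0.013], 0.85), ([0.526, -0.181, 0.05], 0.71)]
scene cover 0.81 [[362.0, 245.0], [403.0, 222.0], [449.0, 301.0], [408.0, 325.0]] [[0.522, 0.098], [0.45, 0.201], [0.663, 0.294], [0.722, 0.198]]
scene cover 0.81 [[201.0, 179.0], [238.0, 117.0], [270.0, 136.0], [234.0, 198.0]] [[0.332, -0.338], [0.096, -0.272], [0.169, -0.166], [0.392, -0.239]]
scene cover 0.74 [[436.0, 231.0], [459.0, 169.0], [501.0, 184.0], [478.0, 246.0]] [[0.474, 0.282], [0.272, 0.361], [0.321, 0.467], [0.514, 0.382]]
scene cover 0.57 [[498.0, 298.0], [514.0, 282.0], [531.0, 299.0], [515.0, 315.0]] [[0.648, 0.407], [0.
[... 565 characters left out ...]
], 0.75)]
top fastener_top [([0.576, -0.172, 0.084], 0.45)]
top post_rim [([0.513, -0.174, 0.043], 0.75)]
top can [([0.77, -0.034, 0.084], 0.65)]
top jar [([0.349, -0.415, 0.07], 0.67)]
top bearing [([0.514, -0.172, 0.045], 0.63), ([0.648, 0.449, 0.017], 0.55)]
top cover 0.79 [[221.0, 201.0], [253.0, 186.0], [280.0, 244.0], [249.0, 259.0]] [[0.655, 0.294], [0.706, 0.192], [0.515, 0.101], [0.466, 0.201]]
top cover 0.67 [[161.0, 308.0], [191.0, 245.0], [223.0, 260.0], [194.0, 323.0]] [[0.313, 0.465], [0.512, 0.384], [0.464, 0.28], [0.267, 0.364]]
top housing 0.94 [[346.0, 277.0], [346.0, 205.0], [398.0, 205.0], [398.0, 277.0]] [[0.403, -0.101], [0.629, -0.106], [0.629, -0.269], [0.402, -0.26]]
```

View pics/c1.png

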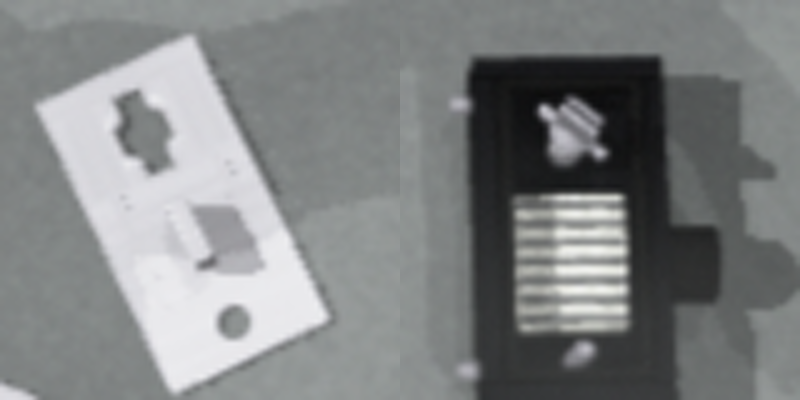

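View pics/c2.png

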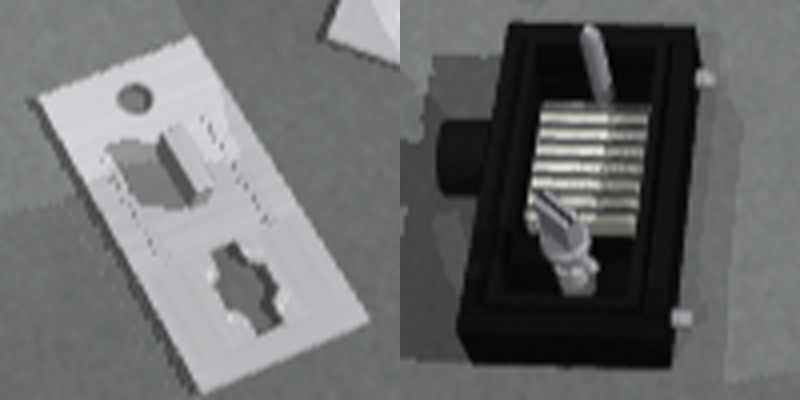

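Crop confirms A: the bare plate has the eye at top px (262,244), rib at (254,228) and keyhole at (244,206). Next I fit the cover and housing poses by silhouette in both views.

```bash
cat >> h.py <<'E'
from scipy.optimize import minimize
def box(x,y,z0,z1): return np.array([[i*x/2,j*y/2,k] for i in(1,-1) for j in(1,-1) for k in(z0,z1)])
S=8
def fit(masks,L,p0,free_z=False):
    def cost(p):
        t=0
        for n,(m,o) in masks.items():
            W=place(p,L)+[0,0,p[3] if len(p)>3 else 0]
            q=(proj(n,W)-o+.5)*S; h=cv2.convexHull(np.float32(q))
            im=np.zeros((m.shape[0]*S,m.shape[1]*S),np.uint8); cv2.fillConvexPoly(im,np.int32(np.round(h*16)),1,shift=4)
            f=cv2.resize(im.astype(np.float32),(m.shape[1],m.shape[0]),interpolation=cv2.INTER_AREA); t+=np.abs(f-m).sum()
        return t
    d=[.008,.008,.05]+[.008]*(len(p0)-3); s=np.vstack([p0]+[np.array(p0)+np.eye(len(p0))[i]*d[i] for i in range(len(p0))])
    for _ in range(2):
        R=minimize(cost,s[0],method="Nelder-Mead",options=dict(initial_simplex=s,xatol=1e-5,fatol=.01,maxiter=400)); s=s-s[0]+R.x
    return R.x,R.fun
E
python3 - <<'E'
from h import *
d=np.load("im0.npz")
def bright(n,x,y,w,h):
    g=cv2.cvtColor(d[n],6)[y:y+h,x:x+w]; m=(g>165).astype(np.uint8)
    q=max(cv2.findContours(m,0,2)[0],key=cv2.contourArea); f=np.zeros_like(m); cv2.drawContours(f,[q],-1,1,-1); return f.astype(np.float32),np.array([x,y])
def dark(n,x,y,w,h):
    g=cv2.cvtColor(d[n],6)[y:y+h,x:x+w]; print(n,np.percentile(g,[1,10,25,40,50,75]))
    m=cv2.morphologyEx((g<48).astype(np.uint8),cv2.MORPH_OPEN,np.ones((3,3)))
    q=max(cv2.findContours(m,0,2)[0],key=cv2.contourArea); f=np.zeros_like(m); cv2.drawContours(f,[cv2.convexHull(q)] if 0 else [q],-1,1,-1); return f.astype(np.float32),np.array([x,y])
mc={"top":bright("top",215,180,80,85),"scene":bright("scene",355,222,100,102)}
mh={"top":dark("top",335,195,75,95),"scene":dark("scene",205,185,90,105)}
for nm,ms,L,p0 in(("cover",mc,box(.21,.11,0,.005),[.585,.196,.44]),("housing",mh,box(.22,.12,0,.046),[.516,-.172,0.])):
    for k in(["top"],["scene"],["top","scene"]):
        print(nm,k,fit({n:ms[n] for n in k},L,p0)[0].round(4),round(fit({n:ms[n] for n in k},L,p0)[1],1))
    print(nm,"free z",fit(ms,L,p0+[0.])[0].round(4))
    print([m[0].sum() for m in ms.values()])
def crop(n,x,y,w,h,k):
    g=d[n][y:y+h,x:x+w].astype(float); g=(np.clip(g/255,0,1)**.5*255).astype(np.uint8); return cv2.resize(g,(w*k,h*k),interpolation=cv2.INTER_CUBIC)
cv2.imwrite("pics/c3.png",np.hstack([crop("top",338,200,66,85,6),crop("scene",210,190,66,85,6)]))
E
```

```text
top [ 18.  31.  57.  96. 120. 135.]
scene [  7.  11.  19.  69.  84. 118.]
cover ['top'] [0.5859 0.1973 0.4521] 52.9
cover ['scene'] [0.5865 0.1969 0.4503] 146.2
cover ['top', 'scene'] [0.5861 0.1968 0.453 ] 202.8
cover free z [ 0.5862  0.1972  0.4563 -0.0022]
[np.float32(2247.0), np.float32(3640.0)]
housing ['top'] [ 0.658  -0.1778 -0.0185] 796.5
housing ['scene'] [ 0.5185 -0.1756  0.0161] 1553.4
housing ['top', 'scene'] [ 0.5186 -0.1757  0.0142] 3270.9
housing free z [ 0.5165 -0.1772  0.0092 -0.0076]
[np.float32(1292.0), np.float32(3455.0)]
```

View pics/c3.png

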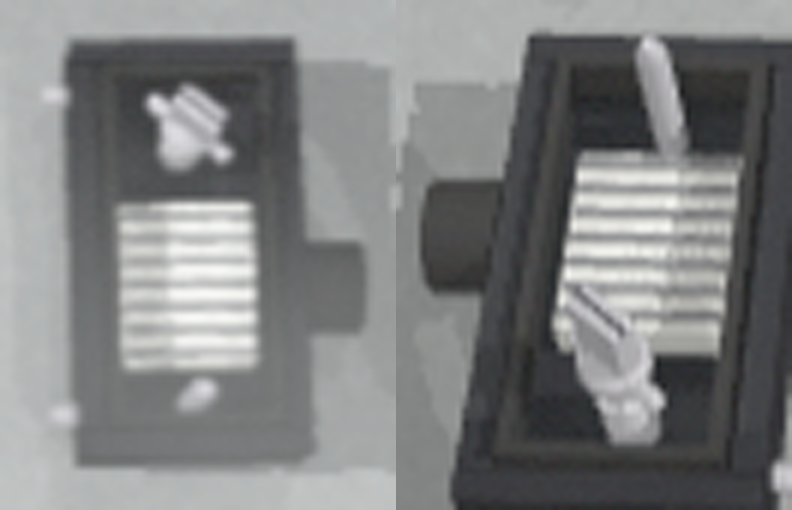

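```bash
python3 - <<'E'
from h import *
d=np.load("im0.npz")
def dark(n,x,y,w,h,t,k):
    g=cv2.cvtColor(d[n],6)[y:y+h,x:x+w]
    m=(g<t).astype(np.uint8)
    q=max(cv2.findContours(m,0,2)[0],key=cv2.contourArea); f=np.zeros_like(m); cv2.drawContours(f,[q],-1,1,-1)
    f=cv2.morphologyEx(f,cv2.MORPH_OPEN,np.ones((k,k))); return f.astype(np.float32),np.array([x,y])
for tt in(70,80):
  mh={"top":dark("top",335,195,75,95,tt,19),"scene":dark("scene",200,182,95,110,50 if tt==70 else 60,25)}
  for k in(["top"],["scene"],["top","scene"]):
    f=fit({n:mh[n] for n in k},box(.22,.12,0,.046),[.516,-.172,0.]); print(tt,k,f[0].round(4),round(f[1],1),[int(mh[n][0].sum()) for n in k])
D=lambda p,k,o: (np.array(p)+.5)/k-.5+o
T=lambda *p: D(p,6,[338,200]); Sc=lambda *p: D((p[0]-396,p[1]),6,[210,190])
print("post tip",tri(Sc(648,38),T(205,382)).round(4))
print("fast top",tri(Sc(598,310),T(203,108)).round(4))
print("slot scene",ray("scene",[Sc(570,290),Sc(625,332)],.101).round(4))
print("lugs top",ray("top",[T(155,103),T(225,155)],.056).round(4))
E
```

```text
70 ['top'] [ 0.5169 -0.1766  0.0145] 101.0 [2794]
70 ['scene'] [ 0.1853 -0.1187  1.2   ] 0.0 [0]
70 ['top', 'scene'] [ 0.5166 -0.1767  0.0254] 4650.7 [2794, 0]
80 ['top'] [ 0.5173 -0.1769  0.0069] 73.3 [2851]
80 ['scene'] [ 0.1853 -0.1187  1.2   ] 0.0 [0]
80 ['top', 'scene'] [ 0.5168 -0.1766  0.0119] 4630.8 [2851, 0]
post tip [ 0.4394 -0.1758  0.083 ]
fast top [ 0.5756 -0.176   0.098 ]
slot scene [[ 0.5691 -0.1861  0.101 ]
 [ 0.5864 -0.1631  0.101 ]]
lugs top [[ 0.5888 -0.1581  0.056 ]
 [ 0.5612 -0.1935  0.056 ]]
```

Request:
{"op": "play_rows", "data": {"series": [[0.22, -0.22, 0.0, 0, 0, 0], [0.45, -0.44, 0.0, 0, 0, 0], [0.67, -0.66, 0.0, 0, 0, 0]], "fingers": 1}}

```text
time: 1.5
ee_pos: [0.2871, -0.4508, 0.4047]
eef_rot: [0.982, 0.187, 0.0, 0.0]
ft_force: [1.4, 0.2, -0.1]
width: 0.087
grip_force: 0.0
```

Request:
{"op": "play_rows", "data": {"series": [[0.22, -0.22, 0.0, 0, 0, 0], [0.45, -0.44, 0.0, 0, 0, 0], [0.67, -0.66, 0.0, 0, 0, 0]]}}

```text
time: 1.8
ee_pos: [0.3442, -0.3214, 0.405]
eef_rot: [0.982, 0.187, 0.0, 0.0]
ft_force: [2.0, -0.9, 1.0]
width: 0.087
grip_force: 0.0
```

Request:
{"op": "play_rows", "data": {"series": [[0.22, -0.22, 0.0, 0, 0, 0], [0.45, -0.44, 0.0, 0, 0, 0], [0.67, -0.66, 0.0, 0, 0, 0]]}}

```text
time: 2.1
ee_pos: [0.4013, -0.1925, 0.4051]
eef_rot: [0.982, 0.187, 0.0, 0.0]
ft_force: [0.6, 0.2, -0.6]
width: 0.0868
grip_force: 0.0
```

Request:
{"op": "play_rows", "data": {"series": [[0.22, -0.22, 0.0, 0, 0, 0], [0.45, -0.44, 0.0, 0, 0, 0], [0.67, -0.66, 0.0, 0, 0, 0]]}}

```text
time: 2.4
ee_pos: [0.4584, -0.0635, 0.4052]
eef_rot: [0.982, 0.187, 0.0, 0.0]
ft_force: [0.4, -2.1, -0.4]
width: 0.0869
grip_force: 0.0
```

Request:
{"op": "play_rows", "data": {"series": [[0.22, -0.22, 0.0, 0, 0, 0], [0.45, -0.44, 0.0, 0, 0, 0], [0.67, -0.66, 0.0, 0, 0, 0]]}}

```text
time: 2.7
ee_pos: [0.5156, 0.0653, 0.4051]
eef_rot: [0.982, 0.187, 0.001, 0.0]
ft_force: [1.3, -0.5, 0.5]
width: 0.087
grip_force: 0.0
```

```bash
cat >> h.py <<'E'
def q_of(yaw): return Rn.from_euler("z",yaw)*Rn.from_euler("x",np.pi)
def goal(pos,yaw):
    s=status.read_state(); R=Rn.from_quat(s["eef_rot"]); p=np.array(s["ee_pos"])
    d=R.inv().apply(np.array(pos)-p)/.15; a=(R.inv()*q_of(yaw)).as_rotvec()/np.deg2rad(30)
    print("t",round(s["time"],2),"pos",p.round(4),"yaw",round(np.arctan2(*R.as_matrix()[1::-1,0]),3),"F",s["ft_force"].round(2),"w",round(s["width"],4),"g",round(s["grip_force"],1)); print("row",d.round(3),a.round(3),"joints",s["joint_positions"].round(2))
COV=[.5861,.1970,.452]; RIB=place(COV,[-.02,0,.031])[0]
E
python3 -c "
from h import *
print(RIB); goal([RIB[0],RIB[1],.28],.452)"
```

```text
[0.56810849 0.18826469 0.031     ]
t 2.7 pos [0.5156 0.0653 0.4051] yaw 0.375 F [ 1.28 -0.52  0.51] w 0.087 g 0.0
row [ 0.625 -0.635  0.834] [ 0.001 -0.002 -0.147] joints [ 0.44  0.16 -0.72  1.71  0.11  1.31 -1.49]
```

Request:
{"op": "play_rows", "data": {"series": [[0.2, -0.2, 0.2, 0, 0, -0.05], [0.4, -0.4, 0.4, 0, 0, -0.1], [0.625, -0.635, 0.6, 0, 0, -0.147], [0.625, -0.635, 0.83, 0, 0, -0.147], [0.625, -0.635, 0.83, 0, 0, -0.147]]}}

```text
time: 3.2
ee_pos: [0.5658, 0.1878, 0.2751]
eef_rot: [0.974, 0.226, -0.004, -0.0]
ft_force: [-1.0, -0.4, -0.3]
width: 0.0869
grip_force: 0.0
```

```bash
python3 -c "
from h import *
goal([RIB[0],RIB[1],.1925],.452)"
```

```text
t 3.2 pos [0.5658 0.1878 0.2751] yaw 0.456 F [-1.01 -0.41 -0.34] w 0.0869 g 0.0
row [0.019 0.005 0.55 ] [-0.005  0.015  0.008] joints [ 0.18  0.48 -0.73  1.66  0.34  1.15 -1.75]
```

Request:
{"op": "play_rows", "data": {"series": [[0, 0, 0.2, 0, 0, 0], [0, 0, 0.4, 0, 0, 0], [0, 0, 0.55, 0, 0, 0], [0, 0, 0.58, 0, 0, 0], [0, 0, 0.58, 0, 0, 0]]}}

```text
time: 3.7
ee_pos: [0.5679, 0.1858, 0.1943]
eef_rot: [0.975, 0.224, 0.0, 0.0]
ft_force: [0.3, -0.6, 0.0]
width: 0.087
grip_force: 0.0
```

```bash
python3 -c "
from h import *
goal([RIB[0],RIB[1],.1925],.452)"
```

```text
t 3.7 pos [0.5679 0.1858 0.1943] yaw 0.452 F [ 0.25 -0.63  0.04] w 0.087 g 0.0
row [ 0.009 -0.014  0.012] [ 0.001 -0.001 -0.001] joints [ 0.14  0.57 -0.68  1.71  0.42  1.   -1.81]
```

Well placed; close on the rib.

Request:
{"op": "play_rows", "data": {"series": [[0.01, -0.01, 0.01, 0, 0, 0], [0.01, -0.01, 0.01, 0, 0, 0], [0.01, -0.01, 0.01, 0, 0, 0], [0.01, -0.01, 0.01, 0, 0, 0], [0.01, -0.01, 0.01, 0, 0, 0]], "fingers": -1, "squeeze": 25}}

```text
time: 4.2
ee_pos: [0.5682, 0.1885, 0.192]
eef_rot: [0.974, 0.224, 0.0, 0.0]
ft_force: [0.2, 0.4, 0.5]
width: 0.0552
grip_force: 0.0
```

Request:
{"op": "play_rows", "data": {"series": [[0, 0, 0, 0, 0, 0], [0, 0, 0, 0, 0, 0], [0, 0, 0, 0, 0, 0], [0, 0, 0, 0, 0, 0]]}}

```text
time: 4.6
ee_pos: [0.5681, 0.1885, 0.1917]
eef_rot: [0.974, 0.224, -0.0, 0.0]
ft_force: [0.7, 0.3, -0.1]
width: 0.023
grip_force: 0.0
```

Request:
{"op": "play_rows", "data": {"series": [[0, 0, -0.1, 0, 0, 0], [0, 0, -0.35, 0, 0, 0], [0, 0, -0.6, 0, 0, 0], [0, 0, -0.8, 0, 0, 0], [0, 0, -1, 0, 0, 0]]}}

```text
time: 5.1
ee_pos: [0.5677, 0.1886, 0.3441]
eef_rot: [0.974, 0.225, 0.0, 0.0]
ft_force: [0.2, 0.1, -2.3]
width: 0.0134
grip_force: 25.0
```

```bash
python3 -c "
from h import *
H=[.5172,-.1764,.008]
p=place(H,[-.02,0,0])[0]
print(p);goal([p[0],p[1],.335],.008)"
```

```text
[ 0.49720064 -0.17656     0.        ]
t 5.1 pos [0.5677 0.1886 0.3441] yaw 0.453 F [ 0.22  0.07 -2.29] w 0.0134 g 25.0
row [-1.489  1.983  0.06 ] [ 0.    -0.001  0.85 ] joints [ 0.2   0.41 -0.75  1.58  0.29  1.26 -1.72]
```

The fingers closed during the lift, so the grasp may sit high on the rib. I'll check.

```bash
python3 - <<'E'
from h import *
ims={n:vision.camera(n) for n in C}; np.savez("im1.npz",**ims)
o=[]
for n in C:
    q=proj(n,[.568,.189,.19])[0]; print(n,q)
    x,y=int(q[0]-50),int(q[1]-60); o.append(cv2.resize(ims[n][y:y+120,x:x+100],None,fx=4,fy=4,interpolation=2)); print(x,y)
cv2.imwrite("pics/c4.png",np.hstack(o)); print(status.read_state()["torque"])
E
```

```text
scene [412.97940811 221.38769843]
362 161
top [245.13854619 212.57586871]
195 152
[-0.01582056  0.02147383 -0.05027692]
```

View pics/c4.png

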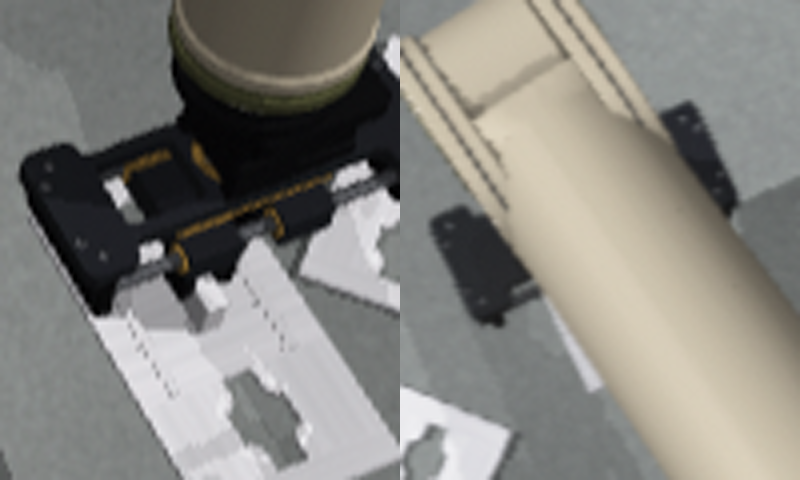

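Request:
{"op": "play_rows", "data": {"series": [[0, 0, 0.25, 0, 0, 0], [0, 0, 0.5, 0, 0, 0], [0, 0, 0.75, 0, 0, 0], [0, 0, 0.85, 0, 0, 0], [0, 0, 0.88, 0, 0, 0]]}}

```text
time: 5.7
ee_pos: [0.5674, 0.1883, 0.2086]
eef_rot: [0.974, 0.225, -0.002, 0.0]
ft_force: [-8.4, -4.1, 14.6]
width: 0.0131
grip_force: 25.0
```

Request:
{"op": "play_rows", "data": {"series": [[0, 0, 0.015, 0, 0, 0], [0, 0, 0.03, 0, 0, 0], [0, 0, 0.03, 0, 0, 0]]}}

```text
time: 6.0
ee_pos: [0.5682, 0.189, 0.2084]
eef_rot: [0.974, 0.225, 0.0, 0.001]
ft_force: [-10.4, -4.4, 19.0]
width: 0.0132
grip_force: 25.0
```

Request:
{"op": "play_rows", "data": {"series": [[0, 0, 0.015, 0, 0, 0], [0, 0, 0.03, 0, 0, 0], [0, 0, 0.03, 0, 0, 0]]}}

```text
time: 6.3
ee_pos: [0.5695, 0.1897, 0.206]
eef_rot: [0.974, 0.224, 0.003, 0.0]
ft_force: [-8.1, -3.7, 28.2]
width: 0.0134
grip_force: 25.0
```

Request:
{"op": "play_rows", "data": {"series": [[0, 0, 0, 0, 0, 0], [0, 0, 0, 0, 0, 0], [0, 0, 0, 0, 0, 0], [0, 0, 0, 0, 0, 0]], "fingers": 0}}

```text
time: 6.7
ee_pos: [0.5682, 0.1885, 0.201]
eef_rot: [0.974, 0.224, 0.0, -0.0]
ft_force: [1.0, -0.9, 0.1]
width: 0.0373
grip_force: 0.0
```

```bash
python3 - <<'E'
from h import *
goal([RIB[0],RIB[1],.1915],.452)
ims={n:vision.camera(n) for n in C}
q=place(COV,[.058,0,.005])[0]; s=proj("scene",q)[0]; print(s)
g=cv2.cvtColor(ims["scene"],6); m=(g>165).astype(np.uint8)
n0=cv2.cvtColor(np.load("im0.npz")["scene"],6)
for G in(n0,g):
    m=(G[270:312,398:438]<150).astype(np.uint8); k,l,st,ce=cv2.connectedComponentsWithStats(m); 
    print([(st[i][4],(ce[i]+[398,270]).round(1).tolist()) for i in range(1,k) if st[i][4]>40])
E
```

```text
t 6.7 pos [0.5682 0.1885 0.201 ] yaw 0.453 F [ 0.97 -0.86  0.12] w 0.0373 g 0.0
row [-0.001  0.001  0.063] [ 0.    -0.     0.001] joints [ 0.14  0.57 -0.69  1.71  0.41  1.02 -1.81]
[416.23201205 290.49064111]
[(np.int32(64), [434.5, 274.3]), (np.int32(248), [416.3, 291.6]), (np.int32(64), [431.8, 309.0])]
[(np.int32(63), [434.5, 274.2]), (np.int32(237), [416.8, 292.2]), (np.int32(47), [432.5, 309.4])]
```

Request:
{"op": "play_rows", "data": {"series": [[0.01, 0, 0.03, 0, 0, 0], [0.01, 0, 0.06, 0, 0, 0], [0.01, 0, 0.06, 0, 0, 0]]}}

```text
time: 7.1
ee_pos: [0.5692, 0.189, 0.1907]
eef_rot: [0.974, 0.225, -0.001, 0.0]
ft_force: [0.4, -1.0, 0.3]
width: 0.0434
grip_force: 0.0
```

Request:
{"op": "play_rows", "data": {"series": [[0, 0, 0, 0, 0, 0], [0, 0, 0, 0, 0, 0], [0, 0, 0, 0, 0, 0], [0, 0, 0, 0, 0, 0], [0, 0, 0, 0, 0, 0]], "fingers": -1, "squeeze": 35}}

```text
time: 7.6
ee_pos: [0.5695, 0.1892, 0.1918]
eef_rot: [0.974, 0.224, 0.0, 0.0]
ft_force: [-0.4, -0.0, 0.6]
width: 0.0138
grip_force: 35.0
```

Request:
{"op": "play_rows", "data": {"series": [[0, 0, 0, 0, 0, 0], [0, 0, 0, 0, 0, 0], [0, 0, 0, 0, 0, 0]]}}

```text
time: 7.9
ee_pos: [0.5695, 0.1892, 0.1918]
eef_rot: [0.974, 0.224, 0.0, 0.0]
ft_force: [0.5, -0.8, 1.7]
width: 0.0136
grip_force: 35.0
```

Request:
{"op": "play_rows", "data": {"series": [[0, 0, -0.1, 0, 0, 0], [0, 0, -0.35, 0, 0, 0], [0, 0, -0.6, 0, 0, 0], [0, 0, -0.85, 0, 0, 0], [0, 0, -1, 0, 0, 0]]}}

```text
time: 8.4
ee_pos: [0.5694, 0.1896, 0.3457]
eef_rot: [0.974, 0.225, 0.002, -0.0]
ft_force: [-0.3, 0.5, -3.1]
width: 0.0137
grip_force: 35.0
```

Request:
{"op": "play_rows", "data": {"series": [[0, 0, 0, 0, 0, 0], [0, 0, 0, 0, 0, 0]]}}

```text
time: 8.6
ee_pos: [0.5692, 0.189, 0.3417]
eef_rot: [0.974, 0.224, 0.0, 0.0]
ft_force: [-0.1, -0.6, -2.9]
width: 0.014
grip_force: 35.0
```

```bash
python3 - <<'E'
from h import *
H=[.5172,-.1764,.008]
p=place(H,[-.02,0,0])[0]
print(p);goal([p[0],p[1],.335],.008)
s=status.read_state(); x,y,z=s["ee_pos"]; u=z-.1918
im=vision.camera("scene"); np.save("im2.npy",im)
T=[x,y,.452]; q=place(T,[.078,0,.005+u])[0]; s=proj("scene",q)[0]; print("pred key",s,"u",u)
a,b=int(s[0]),int(s[1]); g=cv2.cvtColor(im,6)[b-22:b+23,a-22:a+23]
k,l,st,ce=cv2.connectedComponentsWithStats((g<150).astype(np.uint8))
print([(st[i][4],(ce[i]+[a-22,b-22]).round(1).tolist()) for i in range(1,k) if st[i][4]>40])
E
```

```text
[ 0.49720064 -0.17656     0.        ]
t 8.6 pos [0.5692 0.189  0.3417] yaw 0.453 F [-0.13 -0.6  -2.85] w 0.014 g 35.0
row [-1.498  1.982  0.045] [ 0.001 -0.     0.849] joints [ 0.19  0.42 -0.75  1.58  0.3   1.26 -1.72]
pred key [429.18534854 260.83562146] u 0.1498746956853589
[(np.int32(61), [448.5, 242.0]), (np.int32(296), [429.1, 262.2])]
```

Request:
{"op": "play_rows", "data": {"series": [[-0.1, 0.13, 0, 0, 0, 0], [-0.25, 0.33, 0, 0, 0, 0], [-0.4, 0.53, 0, 0, 0, 0], [-0.55, 0.73, 0, 0, 0, 0], [-0.7, 0.93, 0, 0, 0, 0]]}}

```text
time: 9.15
ee_pos: [0.5351, 0.0161, 0.3401]
eef_rot: [0.974, 0.224, -0.001, -0.0]
ft_force: [0.3, -0.8, -2.1]
width: 0.0136
grip_force: 35.0
```

Request:
{"op": "play_rows", "data": {"series": [[-0.15, 0.2, 0, 0, 0, 0.1], [-0.3, 0.4, 0, 0, 0, 0.3], [-0.45, 0.6, 0, 0, 0, 0.5], [-0.6, 0.8, 0, 0, 0, 0.7], [-0.7, 0.95, 0, 0, 0, 0.85]]}}

```text
time: 9.65
ee_pos: [0.5027, -0.1589, 0.3403]
eef_rot: [1.0, 0.001, -0.001, -0.0]
ft_force: [0.8, 0.0, -2.3]
width: 0.0137
grip_force: 35.0
```

Request:
{"op": "play_rows", "data": {"series": [[0, 0, 0, 0, 0, 0], [0, 0, 0, 0, 0, 0]]}}

```text
time: 9.85
ee_pos: [0.5039, -0.1564, 0.3408]
eef_rot: [1.0, 0.004, -0.001, -0.001]
ft_force: [-0.2, 0.7, -3.0]
width: 0.0136
grip_force: 35.0
```

```bash
python3 - <<'E'
from h import *
goal([.4972,-.1766,.30],.008)
E
```

```text
t 9.85 pos [ 0.5039 -0.1564  0.3408] yaw 0.007 F [-0.22  0.65 -3.01] w 0.0136 g 35.0
row [-0.045  0.135  0.272] [-0.002  0.003 -0.001] joints [ 0.72  0.21 -0.56  1.78  0.12  1.19 -1.44]
```

```bash
python3 - <<'E'
from h import *
d=np.load("im0.npz")
def dark(n,x,y,w,h,t,c,k):
    g=cv2.cvtColor(d[n],6)[y:y+h,x:x+w]
    m=cv2.morphologyEx(cv2.copyMakeBorder((g<t).astype(np.uint8),20,20,20,20,0),cv2.MORPH_CLOSE,np.ones((c,c)))
    q=max(cv2.findContours(m,0,2)[0],key=cv2.contourArea); f=np.zeros_like(m); cv2.drawContours(f,[q],-1,1,-1)
    f=cv2.morphologyEx(f,cv2.MORPH_OPEN,np.ones((k,k)))[20:-20,20:-20]; return f.astype(np.float32),np.array([x,y])
for tt in(40,50,60):
  mh={"top":dark("top",335,195,75,95,75,3,21),"scene":dark("scene",200,182,95,110,tt,5,23)}
  for k in(["scene"],["top","scene"]):
    f=fit({n:mh[n] for n in k},box(.22,.12,0,.046),[.516,-.172,0.]); print(tt,k,f[0].round(4),round(f[1],1),[int(mh[n][0].sum()) for n in k])
E
```

```text
40 ['scene'] [ 0.5168 -0.1759  0.0254] 242.1 [4380]
40 ['top', 'scene'] [ 0.517  -0.1761  0.0198] 328.5 [2825, 4380]
50 ['scene'] [ 0.5186 -0.1756  0.0245] 220.7 [4416]
50 ['top', 'scene'] [ 0.5176 -0.1761  0.0153] 314.5 [2825, 4416]
60 ['scene'] [ 0.5188 -0.176   0.0181] 202.8 [4486]
60 ['top', 'scene'] [ 0.5178 -0.1762  0.0147] 295.6 [2825, 4486]
```

Request:
{"op": "play_rows", "data": {"series": [[-0.02, 0.06, 0, 0, 0, -0.01], [-0.042, 0.133, 0, 0, 0, -0.01], [-0.042, 0.133, 0.1, 0, 0, -0.01], [-0.042, 0.133, 0.22, 0, 0, -0.01], [-0.042, 0.133, 0.22, 0, 0, -0.01]]}}

```text
time: 10.35
ee_pos: [0.4968, -0.176, 0.3057]
eef_rot: [1.0, 0.007, -0.002, -0.001]
ft_force: [-0.0, 0.3, -1.7]
width: 0.0138
grip_force: 35.0
```

```bash
python3 - <<'E'
from h import *
goal([.4976,-.1764,.265],.012)
ims={n:vision.camera(n) for n in C}; np.savez("im3.npz",**ims)
a=ims["scene"][165:300,195:295]
b=ims["top"][185:305,325:425]
cv2.imwrite("pics/c5.png",np.hstack([cv2.resize(a,(400,540),interpolation=2),cv2.resize(b,(400,540),interpolation=2)]))
E
```

```text
t 10.35 pos [ 0.4968 -0.176   0.3057] yaw 0.013 F [-0.03  0.33 -1.73] w 0.0138 g 35.0
row [0.006 0.003 0.271] [-0.004  0.008  0.002] joints [ 0.74  0.25 -0.55  1.82  0.14  1.12 -1.41]
```

View pics/c5.png

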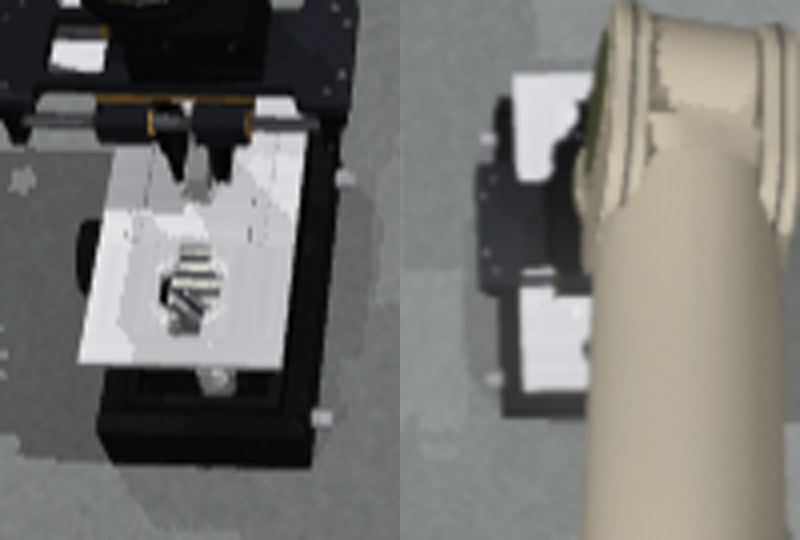

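Request:
{"op": "play_rows", "data": {"series": [[0.003, 0, 0.1, 0, 0, 0], [0.003, 0, 0.18, 0, 0, 0], [0.003, 0, 0.19, 0, 0, 0]]}}

```text
time: 10.75
ee_pos: [0.4976, -0.1761, 0.2782]
eef_rot: [1.0, 0.007, -0.001, -0.001]
ft_force: [-1.1, 0.8, -3.2]
width: 0.0137
grip_force: 35.0
```

Request:
{"op": "play_rows", "data": {"series": [[0, 0, 0.03, 0, 0, 0], [0, 0, 0.06, 0, 0, 0], [0, 0, 0.08, 0, 0, 0], [0, 0, 0.08, 0, 0, 0]]}}

```text
time: 11.15
ee_pos: [0.4982, -0.1763, 0.2679]
eef_rot: [1.0, 0.006, -0.0, -0.0]
ft_force: [-0.3, 0.2, -2.6]
width: 0.0139
grip_force: 35.0
```

```bash
python3 - <<'E'
from h import *
goal([.4976,-.1764,.2525],.012)
E
```

```text
t 11.15 pos [ 0.4982 -0.1763  0.2679] yaw 0.013 F [-0.34  0.22 -2.63] w 0.0139 g 35.0
row [-0.004  0.001  0.103] [-0.     0.001  0.002] joints [ 0.73  0.29 -0.54  1.85  0.17  1.04 -1.44]
```

Request:
{"op": "play_rows", "data": {"series": [[-0.003, 0, 0.02, 0, 0, 0], [-0.003, 0, 0.04, 0, 0, 0], [-0.003, 0, 0.06, 0, 0, 0], [-0.003, 0, 0.06, 0, 0, 0]]}}

```text
time: 11.55
ee_pos: [0.4977, -0.1763, 0.2588]
eef_rot: [1.0, 0.006, -0.0, -0.0]
ft_force: [0.1, -0.2, -2.7]
width: 0.0139
grip_force: 35.0
```

Request:
{"op": "play_rows", "data": {"series": [[0, 0, 0.02, 0, 0, 0], [0, 0, 0.033, 0, 0, 0], [0, 0, 0.033, 0, 0, 0], [0, 0, 0.033, 0, 0, 0]]}}

```text
time: 11.95
ee_pos: [0.4978, -0.1763, 0.2543]
eef_rot: [1.0, 0.006, 0.0, 0.0]
ft_force: [-0.4, -0.2, -2.3]
width: 0.0142
grip_force: 35.0
```

Request:
{"op": "play_rows", "data": {"series": [[0, 0, 0.008, 0, 0, 0], [0, 0, 0.016, 0, 0, 0], [0, 0, 0.016, 0, 0, 0], [0, 0, 0.016, 0, 0, 0]]}}

```text
time: 12.35
ee_pos: [0.4978, -0.1763, 0.2519]
eef_rot: [1.0, 0.006, -0.0, 0.0]
ft_force: [0.5, -0.0, -2.5]
width: 0.0137
grip_force: 35.0
```

Request:
{"op": "play_rows", "data": {"series": [[0, 0, 0.008, 0, 0, 0], [0, 0, 0.008, 0, 0, 0], [0, 0, 0.008, 0, 0, 0]]}}

```text
time: 12.65
ee_pos: [0.4979, -0.1763, 0.251]
eef_rot: [1.0, 0.006, 0.0, 0.0]
ft_force: [-3.1, 0.9, 3.1]
width: 0.0136
grip_force: 35.0
```

Request:
{"op": "play_rows", "data": {"series": [[0, 0, 0, 0, 0, 0], [0, 0, 0, 0, 0, 0], [0, 0, 0, 0, 0, 0], [0, 0, 0, 0, 0, 0], [0, 0, 0, 0, 0, 0]], "fingers": 0}}

```text
time: 13.15
ee_pos: [0.4978, -0.1763, 0.2507]
eef_rot: [1.0, 0.006, 0.0, 0.0]
ft_force: [-0.5, 0.0, -1.3]
width: 0.0417
grip_force: 0.0
```

Request:
{"op": "play_rows", "data": {"series": [[0, 0, -0.15, 0, 0, 0], [0, 0, -0.35, 0, 0, 0], [0, 0, -0.55, 0, 0, 0], [0, 0, -0.75, 0, 0, 0], [0, 0, -0.75, 0, 0, 0]], "fingers": 0}}

```text
time: 13.65
ee_pos: [0.4989, -0.1763, 0.3673]
eef_rot: [1.0, 0.006, 0.003, 0.001]
ft_force: [0.1, -0.2, 0.9]
width: 0.043
grip_force: 0.0
```

Request:
{"op": "play_rows", "data": {"series": [[-0.2, -0.25, 0, 0, 0, 0], [-0.4, -0.5, 0, 0, 0, 0], [-0.6, -0.75, 0, 0, 0, 0], [-0.7, -1, 0, 0, 0, 0], [-0.7, -1, 0, 0, 0, 0]]}}

```text
time: 14.15
ee_pos: [0.3892, -0.0237, 0.3629]
eef_rot: [1.0, 0.009, -0.0, 0.001]
ft_force: [-0.5, 0.3, 0.2]
width: 0.0436
grip_force: 0.0
```

```bash
python3 - <<'E'
from h import *
goal([.5756,-.1755,.35],.92)
ims={n:vision.camera(n) for n in C}; np.savez("im4.npz",**ims)
a=ims["scene"][175:285,195:295]
b=ims["top"][190:300,330:430]
cv2.imwrite("pics/c6.png",np.hstack([cv2.resize(a,(400,440),interpolation=2),cv2.resize(b,(400,440),interpolation=2)]))
E
```

```text
t 14.15 pos [ 0.3892 -0.0237  0.3629] yaw 0.018 F [-0.52  0.32  0.18] w 0.0436 g 0.0
row [1.224 1.034 0.088] [ 0.003  0.002 -1.723] joints [ 0.69 -0.16 -0.67  2.05 -0.1   1.21 -1.49]
```

View pics/c6.png

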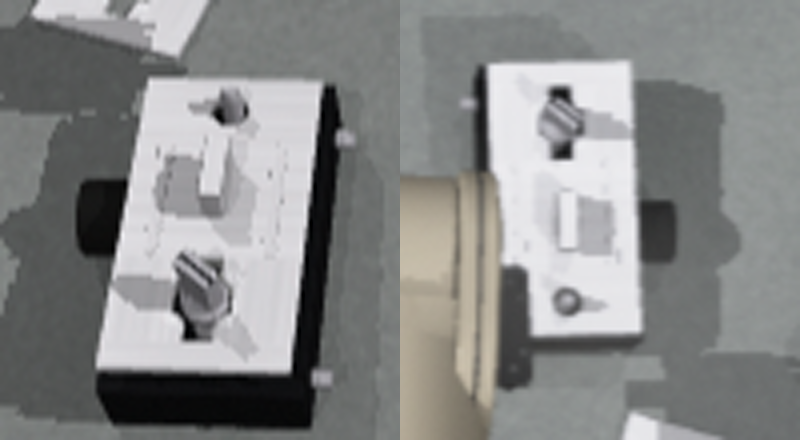

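Request:
{"op": "play_rows", "data": {"series": [[0.2, 0.15, 0, 0, 0, -0.17], [0.4, 0.35, 0, 0, 0, -0.35], [0.6, 0.55, 0, 0, 0, -0.55], [0.8, 0.75, 0, 0, 0, -0.75], [0.95, 0.9, 0, 0, 0, -0.95]]}}

```text
time: 14.75
ee_pos: [0.5365, -0.1646, 0.3616]
eef_rot: [0.968, 0.253, -0.001, -0.0]
ft_force: [-0.5, 0.3, -0.0]
width: 0.0435
grip_force: 0.0
```

```bash
python3 - <<'E'
from h import *
goal([.5758,-.1757,.30],.92)
T=lambda x,y:(np.array([x-400,y])+.5)/4-.5+[330,190]; Sc=lambda x,y:(np.array([x,y])+.5)/4-.5+[195,175]
print(tri(Sc(198,265),T(565,115)).round(4))
E
```

```text
t 14.75 pos [ 0.5365 -0.1646  0.3616] yaw 0.511 F [-0.49  0.33 -0.02] w 0.0435 g 0.0
row [0.193 0.193 0.41 ] [-0.002  0.001 -0.781] joints [ 0.73  0.28 -0.6   1.67  0.16  1.25 -0.97]
[ 0.5736 -0.1745  0.0963]
```

Request:
{"op": "play_rows", "data": {"series": [[0.1, 0.1, 0.1, 0, 0, -0.2], [0.193, 0.193, 0.2, 0, 0, -0.4], [0.193, 0.193, 0.35, 0, 0, -0.6], [0.193, 0.193, 0.4, 0, 0, -0.78], [0.193, 0.193, 0.4, 0, 0, -0.78]]}}

```text
time: 15.25
ee_pos: [0.5741, -0.1734, 0.3004]
eef_rot: [0.896, 0.443, -0.001, -0.002]
ft_force: [-0.2, -0.0, -0.2]
width: 0.0434
grip_force: 0.0
```

Request:
{"op": "play_rows", "data": {"series": [[0, 0, 0, 0, 0, 0], [0, 0, 0, 0, 0, 0]]}}

```text
time: 15.45
ee_pos: [0.5748, -0.1725, 0.3037]
eef_rot: [0.897, 0.442, 0.0, 0.0]
ft_force: [0.6, -0.3, -0.6]
width: 0.0439
grip_force: 0.0
```

```bash
python3 - <<'E'
from h import *
goal([.5754,-.1757,.256],.92)
E
```

```text
t 15.45 pos [ 0.5748 -0.1725  0.3037] yaw 0.916 F [ 0.6  -0.26 -0.56] w 0.0439 g 0.0
row [-0.014  0.016  0.318] [ 0.002 -0.    -0.008] joints [ 0.72  0.43 -0.64  1.63  0.27  1.18 -0.63]
```

Request:
{"op": "play_rows", "data": {"series": [[-0.014, 0.016, 0.1, 0, 0, 0], [-0.014, 0.016, 0.2, 0, 0, 0], [-0.014, 0.016, 0.29, 0, 0, 0], [-0.014, 0.016, 0.315, 0, 0, 0], [-0.014, 0.016, 0.315, 0, 0, 0]]}}

```text
time: 15.95
ee_pos: [0.5749, -0.1748, 0.2548]
eef_rot: [0.896, 0.443, -0.001, -0.001]
ft_force: [-0.5, 0.5, -0.5]
width: 0.0435
grip_force: 0.0
```

Request:
{"op": "play_rows", "data": {"series": [[0, 0, 0, 0, 0, 0], [0, 0, 0, 0, 0, 0], [0, 0, 0, 0, 0, 0], [0, 0, 0, 0, 0, 0], [0, 0, 0, 0, 0, 0]], "fingers": -1, "squeeze": 25}}

```text
time: 16.45
ee_pos: [0.5752, -0.175, 0.2562]
eef_rot: [0.896, 0.443, 0.0, 0.0]
ft_force: [-4.0, 2.3, 5.5]
width: 0.0117
grip_force: 25.3
```

Request:
{"op": "play_rows", "data": {"series": [[0, 0, 0, 0, 0, 0], [0, 0, 0, 0, 0, 0], [0, 0, 0, 0, 0, 0]]}}

```text
time: 16.75
ee_pos: [0.5752, -0.175, 0.2562]
eef_rot: [0.896, 0.443, -0.0, 0.0]
ft_force: [-1.8, 1.0, 4.8]
width: 0.0118
grip_force: 25.0
```

```bash
python3 - <<'E'
from h import *
goal([.5754,-.1757,.256],.012)
print(status.read_state()["torque"])
E
```

```text
t 16.75 pos [ 0.5752 -0.175   0.2562] yaw 0.919 F [-1.75  0.96  4.78] w 0.0118 g 25.0
row [-0.003  0.004  0.001] [0.    0.    1.732] joints [ 0.71  0.48 -0.62  1.67  0.31  1.1  -0.65]
[0.10149069 0.49126461 0.02021531]
```

Request:
{"op": "play_rows", "data": {"series": [[0, 0, 0, 0, 0, 0.15], [0, 0, 0, 0, 0, 0.35], [0, 0, 0, 0, 0, 0.55], [0, 0, 0, 0, 0, 0.75], [0, 0, 0, 0, 0, 0.95]]}}

```text
time: 17.25
ee_pos: [0.5751, -0.1747, 0.2562]
eef_rot: [0.978, 0.207, -0.0, -0.0]
ft_force: [-3.3, 1.3, 5.7]
width: 0.0114
grip_force: 25.0
```

Request:
{"op": "play_rows", "data": {"series": [[0, 0, 0, 0, 0, 0.2], [0, 0, 0, 0, 0, 0.4], [0, 0, 0, 0, 0, 0.6], [0, 0, 0, 0, 0, 0.78], [0, 0, 0, 0, 0, 0.78]]}}

```text
time: 17.75
ee_pos: [0.575, -0.1745, 0.2562]
eef_rot: [1.0, 0.005, -0.0, -0.0]
ft_force: [-3.5, 2.0, 6.0]
width: 0.0119
grip_force: 25.0
```

Request:
{"op": "play_rows", "data": {"series": [[0, 0, 0, 0, 0, 0], [0, 0, 0, 0, 0, 0], [0, 0, 0, 0, 0, 0]]}}

```text
time: 18.05
ee_pos: [0.575, -0.1745, 0.2561]
eef_rot: [1.0, 0.007, -0.0, -0.0]
ft_force: [-4.3, 2.6, 6.0]
width: 0.0119
grip_force: 25.0
```

```bash
python3 - <<'E'
from h import *
goal([.5754,-.1757,.256],.012)
E
```

```text
t 18.05 pos [ 0.575  -0.1745  0.2561] yaw 0.013 F [-4.28  2.61  6.01] w 0.0119 g 25.0
row [0.002 0.008 0.001] [-0.001  0.001  0.002] joints [ 0.59  0.44 -0.46  1.67  0.22  1.08 -1.5 ]
```

Release, back up and check.

Request:
{"op": "play_rows", "data": {"series": [[0, 0, 0, 0, 0, 0], [0, 0, 0, 0, 0, 0], [0, 0, 0, 0, 0, 0], [0, 0, 0, 0, 0, 0]], "fingers": 0}}

```text
time: 18.45
ee_pos: [0.5752, -0.1752, 0.2558]
eef_rot: [1.0, 0.006, 0.0, 0.0]
ft_force: [0.5, -0.2, -0.5]
width: 0.0363
grip_force: 0.0
```

Request:
{"op": "play_rows", "data": {"series": [[0, 0, -0.15, 0, 0, 0], [0, 0, -0.35, 0, 0, 0], [0, 0, -0.6, 0, 0, 0], [0, 0, -0.7, 0, 0, 0], [0, 0, -0.7, 0, 0, 0]]}}

```text
time: 18.95
ee_pos: [0.5758, -0.1751, 0.3635]
eef_rot: [1.0, 0.006, 0.002, 0.001]
ft_force: [0.2, 0.2, -0.3]
width: 0.0433
grip_force: 0.0
```

Request:
{"op": "play_rows", "data": {"series": [[-0.25, -0.2, 0, 0, 0, 0], [-0.5, -0.4, 0, 0, 0, 0], [-0.7, -0.6, 0, 0, 0, 0], [-0.95, -0.8, 0, 0, 0, 0], [-1, -0.95, 0, 0, 0, 0]]}}

```text
time: 19.45
ee_pos: [0.4201, -0.0333, 0.3592]
eef_rot: [1.0, 0.006, -0.002, 0.001]
ft_force: [0.9, 0.3, 0.4]
width: 0.0434
grip_force: 0.0
```

```bash
python3 - <<'E'
from h import *
goal([.4976,-.1762,.33],.012)
ims={n:vision.camera(n) for n in C}; np.savez("im5.npz",**ims)
a=ims["scene"][175:285,195:295]
b=ims["top"][190:300,330:430]
cv2.imwrite("pics/c7.png",np.hstack([cv2.resize(a,(400,440),interpolation=2),cv2.resize(b,(400,440),interpolation=2)]))
E
```

```text
t 19.45 pos [ 0.4201 -0.0333  0.3592] yaw 0.013 F [0.91 0.34 0.45] w 0.0434 g 0.0
row [0.505 0.959 0.194] [0.002 0.006 0.001] joints [ 0.6  -0.06 -0.59  2.   -0.04  1.2  -1.54]
```

View pics/c7.png

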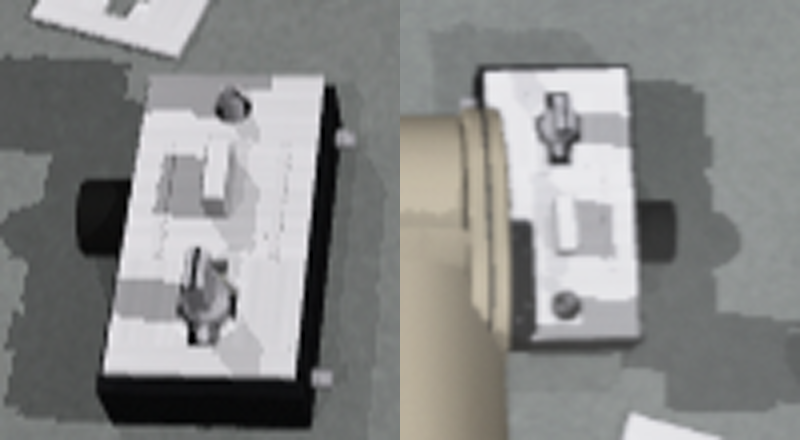

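The fastener is aligned with the slot (wing lengthwise at top px (370,222)) and the cover has dropped onto the seal. Next I grip the rib and press.

Request:
{"op": "play_rows", "data": {"series": [[0.15, 0.25, 0, 0, 0, 0], [0.3, 0.5, 0, 0, 0, 0], [0.42, 0.75, 0, 0, 0, 0], [0.518, 0.955, 0.1, 0, 0, 0], [0.518, 0.955, 0.19, 0, 0, 0]]}}

```text
time: 20.05
ee_pos: [0.5034, -0.1823, 0.33]
eef_rot: [1.0, 0.003, -0.001, 0.0]
ft_force: [0.3, -0.1, -1.1]
width: 0.0431
grip_force: 0.0
```

Request:
{"op": "play_rows", "data": {"series": [[0, 0, 0, 0, 0, 0], [0, 0, 0, 0, 0, 0]]}}

```text
time: 20.25
ee_pos: [0.5027, -0.1761, 0.3318]
eef_rot: [1.0, 0.007, -0.001, -0.0]
ft_force: [0.1, 0.4, -0.1]
width: 0.0441
grip_force: 0.0
```

```bash
python3 - <<'E'
from h import *
goal([.4978,-.1763,.243],.012)
E
```

```text
t 20.25 pos [ 0.5027 -0.1761  0.3318] yaw 0.014 F [ 0.07  0.43 -0.05] w 0.0441 g 0.0
row [-0.032  0.002  0.592] [-0.002  0.003  0.004] joints [ 0.68  0.22 -0.48  1.78  0.11  1.17 -1.39]
```

Request:
{"op": "play_rows", "data": {"series": [[-0.03, 0, 0.15, 0, 0, 0], [-0.03, 0, 0.35, 0, 0, 0], [-0.03, 0, 0.52, 0, 0, 0], [-0.03, 0, 0.59, 0, 0, 0], [-0.03, 0, 0.59, 0, 0, 0]]}}

```text
time: 20.75
ee_pos: [0.4981, -0.1761, 0.2435]
eef_rot: [1.0, 0.007, -0.001, -0.0]
ft_force: [-0.8, -0.1, -0.1]
width: 0.0437
grip_force: 0.0
```

Request:
{"op": "play_rows", "data": {"series": [[0, 0, 0, 0, 0, 0], [0, 0, 0, 0, 0, 0], [0, 0, 0, 0, 0, 0], [0, 0, 0, 0, 0, 0], [0, 0, 0, 0, 0, 0]], "fingers": -1, "squeeze": 40}}

```text
time: 21.25
ee_pos: [0.4985, -0.1767, 0.2444]
eef_rot: [1.0, 0.007, 0.0, 0.0]
ft_force: [0.0, -0.4, 1.9]
width: 0.0139
grip_force: 40.0
```

Request:
{"op": "play_rows", "data": {"series": [[0, 0, 0, 0, 0, 0], [0, 0, 0, 0, 0, 0], [0, 0, 0, 0, 0, 0]]}}

```text
time: 21.55
ee_pos: [0.4986, -0.1767, 0.2441]
eef_rot: [1.0, 0.007, 0.0, 0.0]
ft_force: [-0.2, 1.3, 1.6]
width: 0.0138
grip_force: 40.0
```

Request:
{"op": "play_rows", "data": {"series": [[0, 0, 0.02, 0, 0, 0], [0, 0, 0.04, 0, 0, 0], [0, 0, 0.05, 0, 0, 0], [0, 0, 0.05, 0, 0, 0]]}}

```text
time: 21.95
ee_pos: [0.4987, -0.1766, 0.2383]
eef_rot: [1.0, 0.007, 0.0, 0.0]
ft_force: [-11.1, 4.3, 26.5]
width: 0.0134
grip_force: 40.0
```

```bash
python3 - <<'E'
from h import *
goal([.4978,-.1763,.2365],.012); print(status.read_state()["torque"])
E
```

```text
t 21.95 pos [ 0.4987 -0.1766  0.2383] yaw 0.013 F [-11.14   4.31  26.46] w 0.0134 g 40.0
row [-0.006 -0.002  0.012] [ 0.002 -0.     0.002] joints [ 0.66  0.32 -0.46  1.88  0.17  0.98 -1.44]
[0.90590763 2.19922998 0.11166977]
```

Request:
{"op": "play_rows", "data": {"series": [[0, 0, 0.005, 0, 0, 0], [0, 0, 0.01, 0, 0, 0], [0, 0, 0.01, 0, 0, 0], [0, 0, 0.01, 0, 0, 0], [0, 0, 0.01, 0, 0, 0]]}}

```text
time: 22.45
ee_pos: [0.4987, -0.1765, 0.2382]
eef_rot: [1.0, 0.006, 0.0, 0.001]
ft_force: [-18.2, 6.1, 44.4]
width: 0.0139
grip_force: 40.0
```

```bash
python3 - <<'E'
from h import *
goal([.4978,-.1763,.2365],.012)
ims={n:vision.camera(n) for n in C}
cv2.imwrite("pics/c8.png",cv2.resize(ims["scene"][175:290,195:295],(600,600),interpolation=2))
E
```

```text
t 22.45 pos [ 0.4987 -0.1765  0.2382] yaw 0.013 F [-18.2    6.13  44.43] w 0.0139 g 40.0
row [-0.006 -0.002  0.012] [ 0.003 -0.     0.002] joints [ 0.66  0.32 -0.46  1.88  0.17  0.98 -1.44]
```

View pics/c8.png

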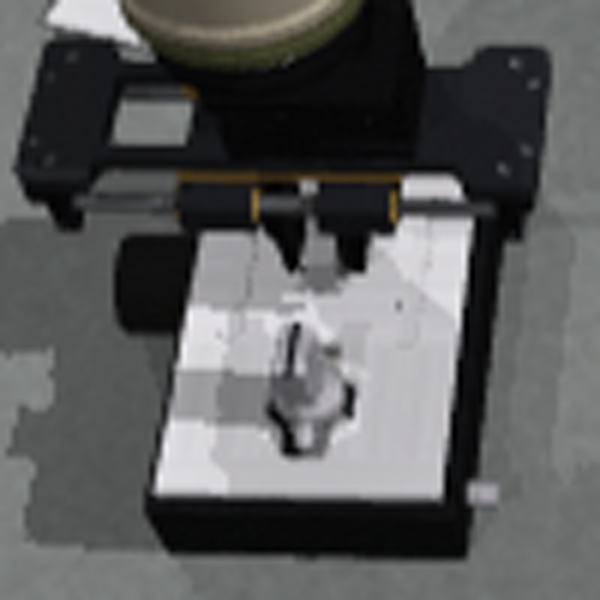

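Request:
{"op": "play_rows", "data": {"series": [[0, 0, -0.008, 0, 0, 0], [0, 0, -0.012, 0, 0, 0], [0, 0, -0.012, 0, 0, 0], [0, 0, -0.012, 0, 0, 0]]}}

```text
time: 22.95
ee_pos: [0.4986, -0.1767, 0.2383]
eef_rot: [1.0, 0.007, 0.0, 0.0]
ft_force: [-7.2, 4.0, 23.6]
width: 0.014
grip_force: 40.0
```

```bash
python3 - <<'E'
from h import *
goal([.4978,-.1763,.2365],.012)
f=lambda a,k,o:(np.array(a)+.5)/np.array(k)-.5+o
px=[f(p,[6,600/115],[195,175]) for p in((153,496),(445,499))]
for u in(.046,.052,.060):
  print(u,[proj("scene",place([.5182,-.1763,.013],[.105,s*.055,u+.005]))[0].round(1).tolist() for s in(-1,1)])
print(px)
s=[status.read_state()["ee_pos"]]; print(s)
E
```

```text
t 22.95 pos [ 0.4986 -0.1767  0.2383] yaw 0.013 F [-7.2   3.95 23.64] w 0.014 g 40.0
row [-0.006 -0.002  0.012] [ 0.002 -0.001  0.002] joints [ 0.66  0.32 -0.46  1.88  0.17  0.98 -1.44]
0.046 [[219.8, 269.1], [267.8, 270.2]]
0.052 [[219.3, 267.9], [267.5, 269.0]]
0.06 [[218.6, 266.3], [267.1, 267.4]]
[array([220.08333333, 269.6625    ]), array([268.75  , 270.2375])]
[array([ 0.498631  , -0.17665417,  0.23830689])]
```

The front corners match the rim height of 0.046 m, and the cover is stiff and level under 24 N. I'm handing it in.

```bash
python3 -c "
from bench import job
print(job.close_job())"
```

```text
the job is handed in; nothing more can be done
None
```

The job is handed in: the cover hangs on the post, the fastener is turned in line with the slot, and I held the cover pressed on the rim at about 24 N at 23 s. The first grasp closed late during the lift, so I set the cover back down and gripped it again. The hand-in gave no verdict.

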